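# Weigh the piloncillo on the kitchen balance

## Robot

A 6-joint arm with a two-finger parallel gripper is mounted at the origin on the work surface. World frame = base frame: x ahead of the robot, y to its left, z up, the work surface at z = 0. Lengths are in mm, angles in rad, forces in N, time in s.
With the tool pointing down it reaches from about 350 to 875 mm from the base axis. Payload 4.2 kg.
Tool frame: the origin (TCP) lies midway between the tips of the shut fingers; the grasp point (between the pads) lies 19 mm behind it; z points along the fingers, y is the direction in which the jaws open and shut (so a half turn about z gives the same grasp; the last joint's range is limited). The gripper opens to 85 mm and grips with 20 to 120 N. Pads are 22 mm wide; open, the fingers measure 114 mm over their backs; the gripper's body (76 mm by 85 mm) begins 54 mm behind the grasp point. The pads swing forward as they close: fully open they stand 13 mm farther back than shut.
Start: joints at [1.476, 0.385, 0.008, 0, -1.194, -0.259], TCP at [216.508, 586.279, 231.312] pointing down, gripper open.
Joint ranges: [-3.14, 3.14], [-1.21, 2.06], [-1.07, 1.41], [-3.16, 2.05], [-2.99, -0.16], [-3.1, 3.1]. Speed limits (rad/s): [2.79, 2.79, 3.14, 3.14, 3.14, 3.14].

## Interface

Orientations are given as a unit quaternion [x, y, z, w].
In Python, from bench import arm, eyes, nets gives the robot as it stands.
- The arm moves only by the tool jog_arm, never from a script. Its argument "rows" is a list of rows, each a list of 3 entries, a list of its own where there are three numbers: the shift along the tool's x, y, z in cm, then the turn, a rotation vector about the tool's x, y, z in degrees, then the finger opening in cm, from 0 to 8.54. In form: [[[x, y, z], [ax, ay, az], jaw], ...]. A call has 1 to 10 rows; each row shifts and turns the commanded pose from where the row before left it, along the tool's axes as they then stand; what a row does not reach is not made up. A row lasts 1/8 s, in which the tool goes at most 62.5 mm and 10.7 degrees, less where a joint would pass 70% of its speed; a pose out of reach is approached as far as the arm can. A call with a gripper value outside its range is refused whole. The fingers move at their own pace and stop on an object; the grip force is fixed at half the most. Time passes only in rows, so rows that do not move let the fingers close. It gives the time, the measured TCP pose, the force and the opening at its end, in the units of the state.
- arm.read_state(): the state, without advancing time (a new reading comes with each control period).
- eyes.get_image(name): name is "scene" or "side" or "wrist"; returns the picture (420x560x3 uint8, red, green, blue); there is no depth.
- eyes.camera_model(name): a dict with "K" (3x3 intrinsics, pixels), "rvec" (rotation vector, rad) and "tvec" (3), from world to camera coordinates, as OpenCV has them. Camera axes: x right, y down, z forward; pixel columns grow to the right and rows downward; lengths in mm; the calibration is good to about 2 mm. A picture is of the moment at which its call begins: read the wrist's pose just before it. camera_model takes no time and is no camera call; for the wrist camera it gives the pose at the moment of the call.
- arm.job_done(): hands the job in, once; it reports no verdict.
Trained networks look in the newest picture that a camera, given by its name, has taken for a name from the list of things; names that differ only in an ending like _2 or _b are one class to them, and where a whole thing is asked for, a point or a joint stands for the part that bears it (a point fixed in the world has none). Each returns a list of dicts, best first, with "conf" (0 to 1); they miss things now and then, are a little off and sometimes report something else, mostly with a low value. They report only what shows in the picture. A call takes as long as a camera call.
- nets.boxes_of(camera, name): "position" ([column, row] as shares, 0 to 1, of the picture: columns of its width, rows of its height, amid what is visible of it).
The state is a dict: "clock": time; "joints": joint angles; "joint_vel": joint speeds; "joint_efforts": joint torques, N m; "position": TCP position; "ee_rot": TCP orientation; "contact_force": force on the tool from outside, world axes, zero at the start; "wrist_torque": the same for the moment, N m; "gripper_width": finger opening in mm.
Only numpy, scipy, OpenCV 4.12 (cv2) and the standard library are available. Lean on these libraries where they do the work, as an engineer would, in place of code of your own. Each camera call takes 0.05 s, during which the arm holds its last target.

## Task

Weigh the piloncillo: put every sugar cone from the counter into the dished pan of the balance, and with the beam freed by its lever set weights from the wooden tray on the flat plate until the beam comes to rest level, the pointer between the two long marks of the dial. Then lock the beam again with the lever and leave cones and weights on the balance to be read, with the weights not needed in their tray and the timer and the whisk left where they lie.

Things in the scene. Friction and masses are not known exactly. Their poses are not given: they have to be found in the camera images.
- scale: two-pan kitchen balance, fixed: grey housing 130 x 330 x 50 mm, its nose with the lever 155 mm out to the front; beam along own y. Origin under the middle; own x away from the lever, own y to the goods pan. A white dial 68 mm wide, top 174 mm high, stands at x = 26 mm over the pivot; on both its faces a black pointer leans with the beam between two long marks that bound the level zone
- beam (a joint): tilt of the beam, rad: 0 level, positive when the goods pan hangs low (goods heavier), stops at +-0.2. Free and at rest (after about 2 s) it leans 0.02 rad for every 10 g between the pans (at the stop from 100 g on), wherever the loads stand on the pans. The long marks of the dial are at +-0.065 rad. Between level and stop a pan moves 30 mm
- goods_pan: goods pan: round steel dish 216 mm across, open above, inner floor flat to 94 mm radius, sloping rim 24 mm high; origin at the centre of its inner floor (about 118 mm above the counter when the beam is level). It stays horizontal at every tilt
- weight_plate: weight plate: flat round steel plate 180 mm across with a 6 mm rim, inner floor 85 mm in radius; origin at the centre of its floor (about 118 mm above the counter when level). It stays horizontal
- lever (a joint): beam lock, a toggle on the nose of the balance: 0 = locked, leaning to the front (scale's own -x), two arms under the beam hold it level even under unequal loads; 1.1 = free, leaning back towards the dial. A spring snaps it to either end once past the middle (0.55); about 4 N at the knob carries it over
- lever_knob (a point): centre of the black ball knob, 24 mm across, at the top of the 10 mm lever stem; 65 mm from the hinge axis; its height is about 100 mm at both ends and 110 mm half-way
- lever_pivot (a point): point on the lever's hinge axis (the axis is the scale's own y), 45 mm above the counter
- weight_tray: low wooden tray, fixed, 245 (own x) x 175 (own y) x 20 mm, walls and floor 8 mm; origin at the centre of its underside. The weights stand in it
- cone_big_a_mid (a point): large piloncillo cone (brown, hard, blunt cone standing on its wide end): 68 mm across at the foot, 50 mm at the top, 72 mm high, about 260 g, true weight up to 10 per cent either way. Point on its axis, half-way up; own z along the axis to the narrow end. May be absent
- cone_big_b_mid (a point): large piloncillo cone (brown, hard, blunt cone standing on its wide end): 68 mm across at the foot, 50 mm at the top, 72 mm high, about 260 g, true weight up to 10 per cent either way. Point on its axis, half-way up; own z along the axis to the narrow end. May be absent
- cone_small_a_mid (a point): small piloncillo cone (brown, hard, blunt cone standing on its wide end): 60 mm across at the foot, 44 mm at the top, 60 mm high, about 180 g, true weight up to 10 per cent either way. Point on its axis, half-way up; own z along the axis to the narrow end. May be absent
- cone_small_b_mid (a point): small piloncillo cone (brown, hard, blunt cone standing on its wide end): 60 mm across at the foot, 44 mm at the top, 60 mm high, about 180 g, true weight up to 10 per cent either way. Point on its axis, half-way up; own z along the axis to the narrow end. May be absent
- cone_small_c_mid (a point): small piloncillo cone (brown, hard, blunt cone standing on its wide end): 60 mm across at the foot, 44 mm at the top, 60 mm high, about 180 g, true weight up to 10 per cent either way. Point on its axis, half-way up; own z along the axis to the narrow end. May be absent
- w500_mid (a point): 500 g weight: six-sided cast-iron block 46 mm across the flats, 38 mm high, with a round knob on top, 64 mm high in all. Point on its axis, half of 64 mm above its foot; own z to the knob, own x square to one pair of flats (the others at 60 and 120 degrees)
- w200a_mid (a point): 200 g weight: six-sided cast-iron block 34 mm across the flats, 29 mm high, with a round knob on top, 50 mm high in all. Point on its axis, half of 50 mm above its foot; own z to the knob, own x square to one pair of flats (the others at 60 and 120 degrees)
- w200b_mid (a point): 200 g weight: six-sided cast-iron block 34 mm across the flats, 29 mm high, with a round knob on top, 50 mm high in all. Point on its axis, half of 50 mm above its foot; own z to the knob, own x square to one pair of flats (the others at 60 and 120 degrees)
- w100_mid (a point): 100 g weight: six-sided cast-iron block 28 mm across the flats, 24 mm high, with a round knob on top, 42 mm high in all. Point on its axis, half of 42 mm above its foot; own z to the knob, own x square to one pair of flats (the others at 60 and 120 degrees)
- w50_mid (a point): 50 g weight: six-sided cast-iron block 22 mm across the flats, 20 mm high, with a round knob on top, 36 mm high in all. Point on its axis, half of 36 mm above its foot; own z to the knob, own x square to one pair of flats (the others at 60 and 120 degrees)
- timer: white plastic kitchen timer with a grey turning dial, 72 mm across, 59 mm high, near the tray; origin under its centre. Bystander
- whisk: steel whisk lying on the counter, 250 mm long, 54 mm thick, beyond the tray; origin on the counter under its middle, own x to the wire end. Bystander

How it is judged:
By the outcome, as a careful person would: the job done as asked, in the order asked, and still so for the second after the job is handed in, with the robot touching nothing.
Of cone_big_a, cone_big_b, cone_small_a, cone_small_b, cone_small_c only 3 to 4 are there at a start; the rules pass over those that are not, and their reading is None.
At some moment in a run one of cone_big_a, cone_big_b, cone_small_a, cone_small_b, cone_small_c may be knocked a few centimetres aside while the robot is not near it.
Once in a run the grip may slacken for a moment while it holds something.
It also fails if it takes over 210 s, if anything falls off the work surface, if the arm or the gripper's body presses on something with over 40 N, if the wrist force passes 120 N, or if a joint passes its speed limit or range.

## Working session

There is one attempt and no reset: what is moved stays moved. The work goes in short steps, Python scripts to look and compute and a tool call to move; the robot and the scene stay as the last step left them, time stands still between calls to the robot, and variables do not carry over. Pictures are saved under pics/ and viewed, and the job is handed in when it is done.

Besides the shell and the picture viewer there is one more tool, called after "Call:" as name(argument=value, ...) on one line, values as JSON. jog_arm: Moves the arm, as the interface text tells. Its arguments: {"type":"object","properties":{"rows":{"type":"array","items":{"type":"array"}}},"required":["rows"]}

```bash
ls; mkdir -p pics
python3 - <<'E'
from bench import arm, eyes, nets
import cv2
print(arm.read_state())
for n in ("scene","side","wrist"):
    im=eyes.get_image(n); cv2.imwrite(f"pics/a_{n}.png",im[:,:,::-1])
    m=eyes.camera_model(n); print(n,m)
E
```

```text
pics
{'clock': 0.0, 'joints': array([ 1.47559239e+00,  3.85572623e-01,  6.62008212e-03, -5.10537677e-04,
       -1.19401237e+00, -2.58627216e-01]), 'joint_vel': array([ 0.00015269, -0.00035143, -0.00014017, -0.00096959, -0.00132146,
        0.00111263]), 'joint_efforts': array([ 2.91123879e-04, -3.92287660e+01,  1.88403583e+01,  4.18617949e+00,
       -4.66548168e-03,  2.44851073e-06]), 'position': array([216.31889028, 585.74096894, 230.20793549]), 'ee_rot': array([ 9.84374030e-01, -1.76086734e-01, -1.47968133e-04,  1.10003917e-03]), 'contact_force': array([-0.37131015, -0.09312005, -0.26763141]), 'wrist_torque': array([ 0.03753069, -0.07086088, -0.02609013]), 'gripper_width': 85.37332533966584}
scene {'K': array([[494.85228816,   0.        , 278.8787018 ],
       [  0.        , 494.85228816, 216.28217705],
       [  0.        ,   0.        ,   1.        ]]), 'rvec': array([ 2.04927368,  1.19044443, -0.55009786]), 'tvec': array([-291.70522598, -225.37766467, 1509.18809309])}
side {'K': array([[396.65024028,   0.        , 279.53864144],
       [  0.        , 396.65024028, 211.0022596 ],
       [  0.        ,   0.        ,   1.        ]]), 'rvec': array([ 0.34894332, -2.85002269,  1.09940417]), 'tvec': array([ 505.53919568,  142.9461948 , 1169.52512081])}
wrist {'K': array([[349.7696488 ,   0.        , 280.0926904 ],
       [  0.        , 349.7696488 , 209.00901834],
       [  0.        ,   0.        ,   1.        ]]), 'rvec': array([-1.67693196,  2.40754572,  0.38526302]), 'tvec': array([623.67166455, -40.85961979, 381.03522798])}
```

View pics/a_scene.png

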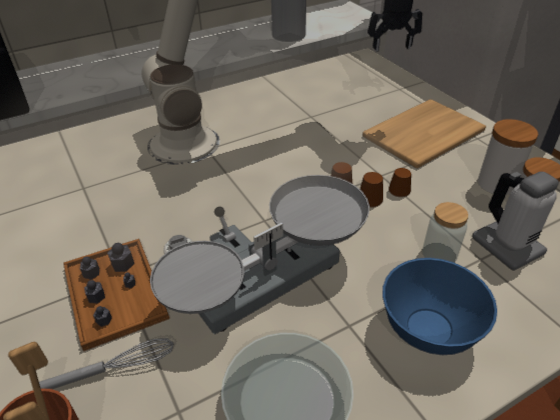

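View pics/a_side.png

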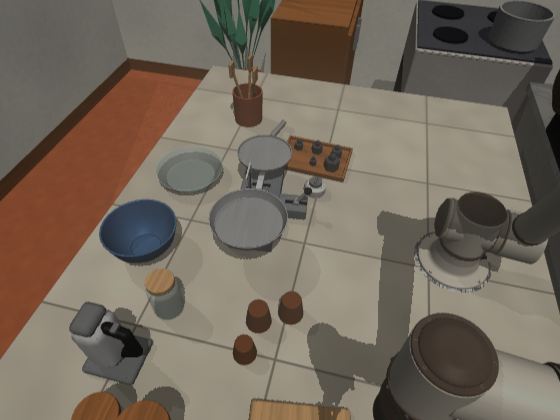

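View pics/a_wrist.png

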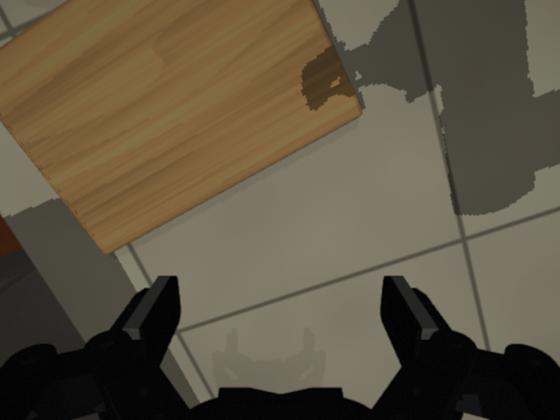

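```bash
cat > h.py <<'E'
from bench import arm, eyes, nets
import numpy as np, cv2
from scipy.spatial.transform import Rotation as R
def cam(n): 
    m=eyes.camera_model(n); Rm=cv2.Rodrigues(np.array(m['rvec']))[0]; return m['K'],Rm,np.array(m['tvec']).reshape(3)
def ray(c,px):
    K,Rm,t=c; d=Rm.T@(np.linalg.inv(K)@np.array([px[0],px[1],1.])); o=-Rm.T@t; return o,d/np.linalg.norm(d)
def onz(c,px,z):
    o,d=ray(c,px); return o+d*(z-o[2])/d[2]
def proj(c,P):
    K,Rm,t=c; p=K@(Rm@np.array(P,float)+t); return p[:2]/p[2]
def tri(c1,p1,c2,p2):
    o1,d1=ray(c1,p1);o2,d2=ray(c2,p2)
    s=np.linalg.lstsq(np.stack([d1,-d2],1),o2-o1,rcond=None)[0]
    a=o1+d1*s[0];b=o2+d2*s[1]; return (a+b)/2,np.linalg.norm(a-b)
E
python3 - <<'E'
from h import *
np.set_printoptions(precision=1,suppress=True)
Z=dict(goods_pan=118,weight_plate=118,lever_knob=100,weight_tray=10,cone_big_a_mid=36,cone_small_a_mid=30,w500_mid=40,w200a_mid=33,w100_mid=29,w50_mid=26,timer=30,whisk=20,scale=25)
for n in ("scene","side"):
    c=cam(n); 
    for k,z in Z.items():
        for r in nets.boxes_of(n,k):
            if r['conf']>.3:
                p=np.array(r['position'])*[560,420]; print(n,k,round(r['conf'],2),p,onz(c,p,z))
E
```

```text
scene goods_pan 0.73 [319.2 207.6] [576.3 115.9 118. ]
scene weight_plate 0.78 [197.5 277.4] [ 630.2 -195.5  118. ]
scene weight_plate 0.42 [220.6 221.3] [506.9 -91.5 118. ]
scene weight_plate 0.33 [343.4 168.5] [484.3 244.7 118. ]
scene lever_knob 0.66 [317.7 207.5] [557.1 125.  100. ]
scene lever_knob 0.55 [220.7 222.6] [492.1 -86.4 100. ]
scene weight_tray 0.94 [115.1 302.4] [ 513.  -349.1   10. ]
scene cone_big_a_mid 0.56 [371.8 187.8] [501.4 328.2  36. ]
scene cone_big_a_mid 0.44 [264.3 257. ] [577.6 -25.7  36. ]
scene cone_small_a_mid 0.4 [272.2 244.5] [546.9  10.9  30. ]
scene w500_mid 0.8 [121.2 257.4] [ 422.2 -303.1   40. ]
scene w200a_mid 0.7 [ 93.7 291.4] [ 482.4 -380.4   33. ]
scene w200a_mid 0.4 [268.9 242.3] [539.6   6.4  33. ]
scene w100_mid 0.59 [340.6 168.6] [384.9 312.1  29. ]
scene w100_mid 0.55 [102.8 318.3] [ 557.5 -381.6   29. ]
scene w50_mid 0.72 [263.6 256.5] [566.9 -22.3  26. ]
scene w50_mid 0.58 [126.1 281. ] [ 481.8 -312.6   26. ]
scene timer 0.59 [174.4 243.2] [ 429.3 -182.6   30. ]
scene whisk 0.94 [101.  366.9] [ 658.4 -413.1   20. ]
scene scale 0.67 [26
[... 213 characters left out ...]
62.1 152.8] [ 627.2 -191.2  118. ]
side lever_knob 0.51 [298.6 194.3] [475.5 -52.7 100. ]
side weight_tray 0.59 [315.2 161.3] [ 464.3 -320.    10. ]
side cone_big_a_mid 0.71 [292.8 309.5] [415.7 291.7  36. ]
side cone_big_a_mid 0.58 [261.4 317.7] [487.3 333.1  36. ]
side cone_small_a_mid 0.32 [303.3 195.8] [ 469.5 -118.1   30. ]
side w500_mid 0.52 [331.3 165.1] [ 402.9 -279.4   40. ]
side w200a_mid 0.49 [317.  147.6] [ 468.5 -370.2   33. ]
side w50_mid 0.41 [310.2 158.1] [ 483.  -313.9   26. ]
side timer 0.86 [315.9 185.6] [ 438.  -175.5   30. ]
side timer 0.4 [246.2 216.3] [623.7  13.5  30. ]
side whisk 0.65 [279.6 129.9] [ 630. -456.   20.]
side scale 0.76 [257.9 204. ] [604.1 -50.3  25. ]
```

Run:
```python
import cv2
a=cv2.imread('pics/a_scene.png'); b=cv2.imread('pics/a_side.png')
cv2.imwrite('pics/z1.png',cv2.resize(a[140:350,50:330],None,fx=2.85,fy=2.85,interpolation=2))
cv2.imwrite('pics/z2.png',cv2.resize(b[120:380,190:370],None,fx=2.3,fy=2.3,interpolation=2))
```

```text
(no output)
```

View pics/z1.png

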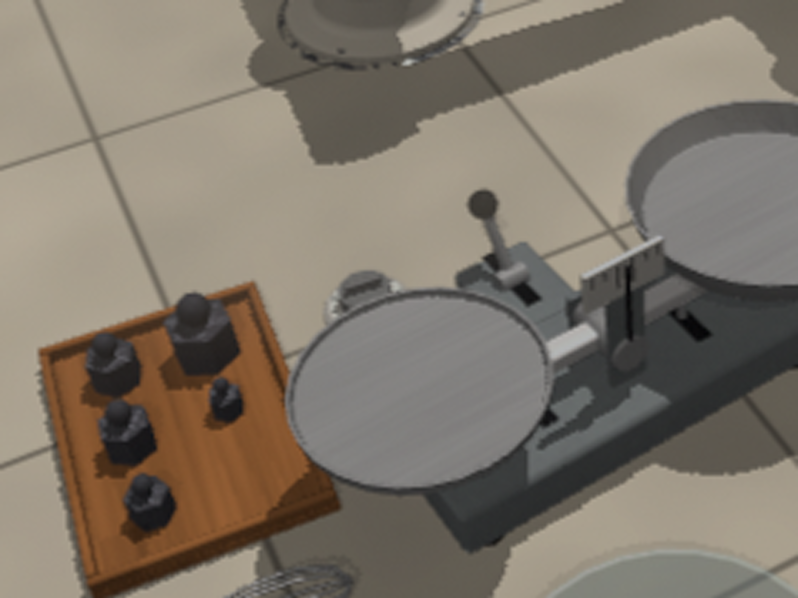

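View pics/z2.png

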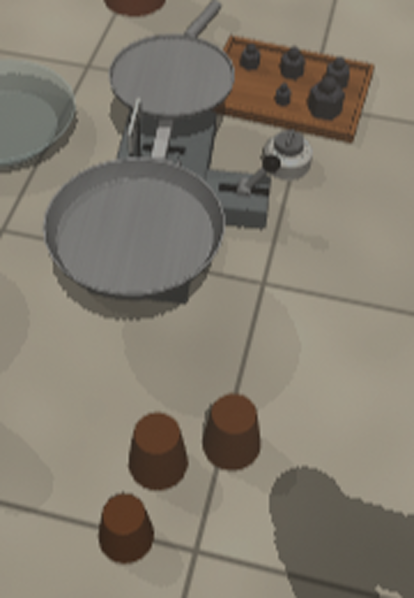

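Run:
```python
from h import *
np.set_printoptions(precision=1,suppress=True)
cs,cd=cam('scene'),cam('side')
for a,b in [((372,189),(258.5,315.5)),((401,182),(245,350)),((342,172),(291,307))]: print(tri(cs,a,cd,b))
c=cam('wrist'); s=arm.read_state(); Rt=R.from_quat(s['ee_rot']).as_matrix()
print(Rt.T@(ray(c,(280,209))[0]-s['position']), Rt.T@ray(c,(280,209))[1], Rt.T@c[1].T)
im=eyes.get_image('side')
hsv=cv2.cvtColor(im,cv2.COLOR_RGB2HSV)
```

```text
(array([498.7, 328.6,  31.2]), np.float64(5.202944318864862))
(array([506.9, 419. ,  23.4]), np.float64(4.515244767105338))
(array([420.2, 291.6,  47.6]), np.float64(1.6386375256575403))
[  80.5    0.7 -143.5] [-0.3 -0.   0.9] [[ 0.  -0.9 -0.3]
 [ 1.   0.  -0. ]
 [ 0.  -0.3  0.9]]
```

Run:
```python
import cv2
b=cv2.imread('pics/a_side.png');a=cv2.imread('pics/a_scene.png')
cv2.imwrite('pics/z3.png',cv2.hconcat([cv2.resize(b[280:380,220:320],(390,390),interpolation=2),cv2.resize(a[145:225,325:425],(390,390),interpolation=2)]))
```

```text
(no output)
```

View pics/z3.png

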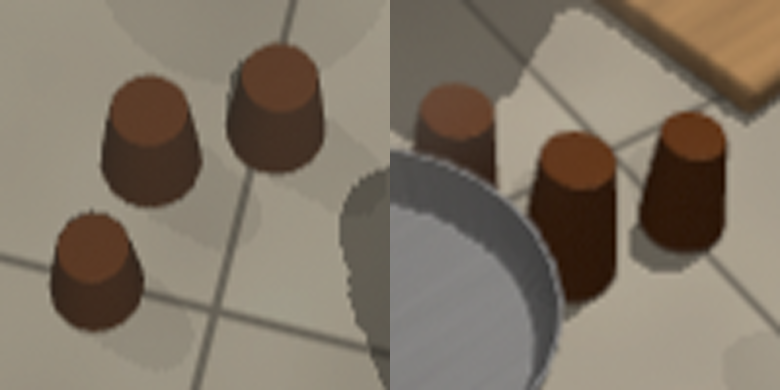

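Run:
```python
from h import *
np.set_printoptions(precision=1,suppress=True)
cs,cd=cam('scene'),cam('side')
for n,a,b,z in [('A',(373,177.8),(257.9,308.2),72),('B',(402.7,172.9),(243.8,343.3),60),('C',(341.9,167.8),(291.8,299.7),72)]: print(n,tri(cs,a,cd,b),onz(cs,a,z),onz(cd,b,z))
# goods pan / plate / weights knob tops from zoom z1 (scale 2.85, off 50,140)
f=lambda u,v:(u/2.85+50,v/2.85+140)
for n,p,z in [('500',(195,308),60),('200a',(105,348),54),('200b',(120,412),54),('100',(147,488),46),('50',(223,385),40),('knob',(483,205),100),('plate',(420,390),120)]: print(n,onz(cs,f(*p),z))
g=lambda u,v:(u/2.3+190,v/2.3+120)
for n,p,z in [('500',(329,82),60),('200a',(340,63),54),('200b',(292,52),54),('100',(250,46),46),('50',(284,87),40),('knob',(271,163),100),('plate',(172,74),120),('goods',(135,225),118)]: print('side',n,onz(cd,g(*p),z))
```

```text
A (array([498.9, 327.5,  67.8]), np.float64(3.532316858251883)) [504.8 324.6  72. ] [497.  328.4  72. ]
B (array([508.9, 416.9,  55.6]), np.float64(4.4932664876537896)) [515.1 413.7  60. ] [506.5 417.2  60. ]
C (array([423.2, 284.4,  67.5]), np.float64(4.25882684153174)) [430.3 281.4  72. ] [421.3 285.2  72. ]
500 [ 412.1 -301.8   60. ]
200a [ 413.  -372.7   54. ]
200b [ 482.7 -378.2   54. ]
100 [ 553.8 -378.7   46. ]
50 [ 481.3 -304.6   40. ]
knob [458.2 -74.1 100. ]
plate [ 630.5 -195.6  120. ]
side 500 [ 403.2 -307.1   60. ]
side 200a [ 393.6 -364.3   54. ]
side 200b [ 471. -372.   54.]
side 100 [ 539.9 -380.1   46. ]
side 50 [ 469.9 -301.8   40. ]
side knob [451.2 -74.1 100. ]
side plate [ 618.8 -194.2  120. ]
side goods [589.2  90.2 118. ]
```

Call:
jog_arm(rows=[[[0,0,0],[0,0,-10.1],8.5],[[0,0,0],[0,0,-10.2],8.5],[[4.0,3.8,0],[0,0,0],8.5],[[4.0,3.8,0],[0,0,0],8.5],[[4.0,3.8,0],[0,0,0],8.5],[[4.0,3.8,0],[0,0,0],8.5],[[4.0,3.8,0],[0,0,0],8.5],[[4.0,3.8,0],[0,0,0],8.5],[[2,2,0],[0,0,0],8.5]])

```text
clock: 2.62
position: [478.2, 336.4, 231.4]
ee_rot: [1.0, -0.001, 0.0, 0.0]
contact_force: [-0.3, -0.1, 0.6]
gripper_width: 84.9
```

```bash
cat >> h.py <<'E'
np.set_printoptions(precision=1,suppress=True)
def st():
    s=arm.read_state(); M=R.from_quat(s['ee_rot']).as_matrix()
    print('t %.2f'%s['clock'],'p',s['position'],'xyaw %.2f'%np.degrees(np.arctan2(M[1,0],M[0,0])),'tilt %.2f'%np.degrees(np.arccos(-M[2,2])),'F',s['contact_force'],'w %.1f'%s['gripper_width'])
    return s,M
def todo(P):
    s=arm.read_state(); M=R.from_quat(s['ee_rot']).as_matrix()
    d=M.T@(np.array(P,float)-s['position'])/10; print('go',P,'tool cm',np.round(d,2)); return d
def shot(n,f):
    c=cam(n); im=eyes.get_image(n); cv2.imwrite(f'pics/{f}.png',im[:,:,::-1]); return c,im
E
python3 - <<'E'
from h import *
s,M=st(); c,im=shot('wrist','b1')
import pickle; pickle.dump(c,open('c_b1.pkl','wb'))
E
```

```text
t 2.62 p [478.2 336.4 231.4] xyaw -0.11 tilt 0.01 F [-0.3 -0.1  0.6] w 84.9
```

View pics/b1.png

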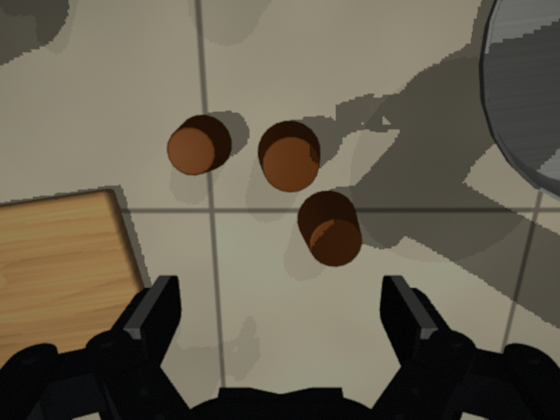

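Run:
```python
from h import *
c=cam('wrist')
for n,p,z in [('A',(291,165),72),('B',(192,151),60),('C',(336,243),72)]: print(n,onz(c,p,z))
for p in [(492,30),(480,75),(490,130),(510,165),(545,193)]: print('rim',onz(c,p,142))
P=onz(c,(336,243),72); todo([P[0],P[1],60])
```

```text
A [500.5 324.7  72. ]
B [511.2 413.3  60. ]
C [426.1 281.8  72. ]
rim [595.6 206.8 142. ]
rim [570.4 209.6 142. ]
rim [536.8 197.2 142. ]
rim [513.7 179.5 142. ]
rim [494.  151.3 142. ]
go [np.float64(426.1407508835727), np.float64(281.82572201235746), 60] tool cm [-5.3  5.3 17.1]
```

Call:
jog_arm(rows=[[[-2.65,2.65,3],[0,0,0],8.5],[[-2.65,2.65,3],[0,0,0],8.5],[[0,0,5],[0,0,0],8.5],[[0,0,5],[0,0,0],8.5],[[0,0,3.2],[0,0,0],8.5],[[0,0,1.5],[0,0,0],8.5],[[0,0,0],[0,0,0],4],[[0,0,0],[0,0,0],4],[[0,0,0],[0,0,0],4],[[0,0,0],[0,0,0],4]])

```text
clock: 3.92
position: [424.4, 286.2, 26.0]
ee_rot: [1.0, 0.001, 0.001, -0.001]
contact_force: [-1.7, 0.2, 7.1]
gripper_width: 56.7
```

Run:
```python
from h import *
s,M=st()
```

```text
t 3.92 p [424.4 286.2  26. ] xyaw 0.06 tilt 0.18 F [-1.7  0.2  7.1] w 56.7
```

Call:
jog_arm(rows=[[[0,0,-3],[0,0,0],4],[[0,0,-5],[0,0,0],4],[[0,0,-5],[0,0,0],4],[[0,0,-5],[0,0,0],4],[[4.1,3.2,0],[0,0,0],4],[[4.2,3.2,0],[0,0,0],4],[[4.1,3.2,0],[0,0,0],4],[[4.2,3.2,0],[0,0,0],4],[[4.1,3.2,0],[0,0,0],4],[[0,0,0],[0,0,0],4]])

```text
clock: 5.18
position: [632.3, 122.9, 202.7]
ee_rot: [1.0, -0.002, -0.001, 0.0]
contact_force: [-0.1, 0.4, -3.9]
gripper_width: 56.5
```

Run:
```python
from h import *
s,M=st(); todo([631,126,147]); c,im=shot('wrist','b2')
for p in [(586+108*np.cos(a),100+108*np.sin(a),142) for a in np.arange(0,6.3,.2)]:
    u=proj(c,p); cv2.circle(im,(int(u[0]),int(u[1])),2,(255,0,0),-1)
cv2.imwrite('pics/b2.png',im[:,:,::-1])
```

```text
t 5.17 p [632.3 122.9 202.7] xyaw -0.26 tilt 0.08 F [-0.1  0.4 -3.9] w 56.5
go [631, 126, 147] tool cm [-0.1 -0.3  5.6]
```

View pics/b2.png

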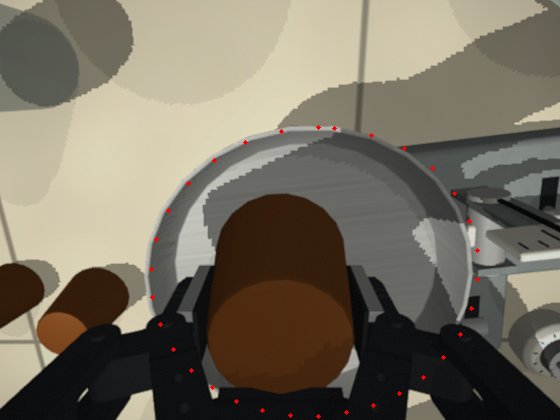

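Call:
jog_arm(rows=[[[0,-0.3,3],[0,0,0],4],[[0,0,1.6],[0,0,0],4],[[0,0,0.8],[0,0,0],4],[[0,0,0.3],[0,0,0],4],[[0,0,0],[0,0,0],4]])

```text
clock: 5.85
position: [631.0, 128.7, 147.9]
ee_rot: [1.0, 0.0, 0.001, -0.0]
contact_force: [0.8, -0.6, -2.5]
gripper_width: 56.1
```

Run:
```python
from h import *
s,M=st()
```

```text
t 5.85 p [631.  128.7 147.9] xyaw 0.05 tilt 0.06 F [ 0.8 -0.6 -2.5] w 56.1
```

Call:
jog_arm(rows=[[[0,0,0.2],[0,0,0],4],[[0,0,0],[0,0,0],7],[[0,0,0],[0,0,0],7],[[0,0,-2.5],[0,0,0],7],[[0,0,-5],[0,0,0],8.5],[[-3.0,-4.2,-2],[0,0,0],8.5],[[-3.0,-5,0],[0,0,0],8.5],[[-3.0,-5,0],[0,0,0],8.5],[[-2.0,-4,0],[0,0,0],8.5]])

```text
clock: 6.98
position: [519.6, 312.2, 241.5]
ee_rot: [1.0, 0.001, 0.001, -0.001]
contact_force: [1.4, 0.6, 0.0]
gripper_width: 84.9
```

Run:
```python
from h import *
s,M=st(); shot('wrist','b3'); todo([500.5,324.7,24])
```

```text
t 6.97 p [519.6 312.2 241.5] xyaw 0.09 tilt 0.12 F [1.4 0.6 0. ] w 84.9
go [500.5, 324.7, 24] tool cm [-1.8 -0.8 21.7]
```

View pics/b3.png

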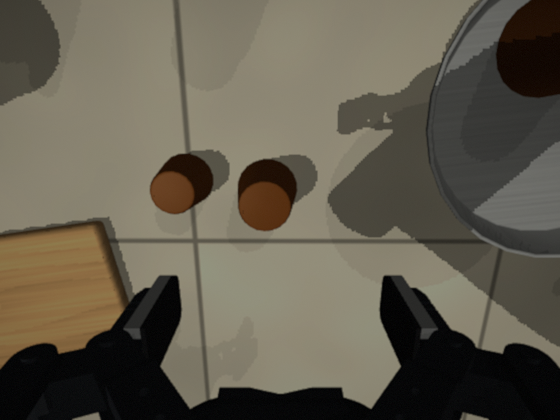

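Run:
```python
from h import *
st(); c=cam('wrist')
print(onz(c,(265,205),72),onz(c,(172,192),60))
P=onz(c,(265,205),72); todo([P[0],P[1],24])
```

```text
t 7.03 p [518.2 316.1 241.2] xyaw 0.31 tilt 0.19 F [-0.1  0.5  0.4] w 85.0
[499.6 330.1  72. ] [508.3 420.1  60. ]
go [np.float64(499.5765646814516), np.float64(330.0757802467019), 24] tool cm [-1.9 -1.4 21.7]
```

Call:
jog_arm(rows=[[[-1.9,-1.0,3],[0,0,0],8.5],[[0,0,3],[0,0,0],8.5],[[0,0,0],[0,0,0],8.5],[[0,0,0],[0,0,0],8.5]])

```text
clock: 7.52
position: [502.7, 320.8, 181.9]
ee_rot: [1.0, 0.0, 0.001, -0.001]
contact_force: [-0.1, 0.9, 0.1]
gripper_width: 85.0
```

```bash
cat >> h.py <<'E'
def tops(f,z):
    c,im=shot('wrist',f); hsv=cv2.cvtColor(im,cv2.COLOR_RGB2HSV)
    m=cv2.inRange(hsv,(4,120,75),(14,255,200)); m=cv2.morphologyEx(m,cv2.MORPH_OPEN,np.ones((5,5)))
    n,l,sts,cen=cv2.connectedComponentsWithStats(m)
    for i in range(1,n):
        if sts[i][4]>400: print(sts[i],cen[i],[onz(c,cen[i],zz) for zz in z])
E
python3 - <<'E'
from h import *
s,M=st(); tops('b4',(72,60)); st()
E
```

```text
t 7.53 p [502.7 320.8 181.9] xyaw 0.03 tilt 0.16 F [-0.1  0.9  0.1] w 85.0
[ 132  167   53   51 2148] [158.  191.8] [array([513.3, 412. ,  72. ]), array([510. , 416.4,  60. ])]
[ 240  179   63   60 2939] [271.2 208.8] [array([500. , 327.1,  72. ]), array([496. , 327.5,  60. ])]
t 7.58 p [502.8 320.8 182.1] xyaw 0.02 tilt 0.19 F [0.2 0.3 0.4] w 84.7
```

View pics/b4.png

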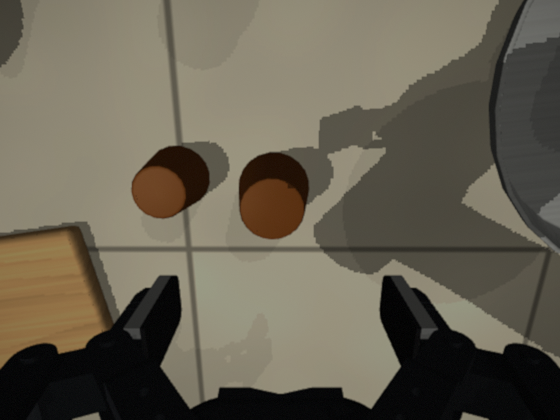

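Call:
jog_arm(rows=[[[-0.25,-0.6,5],[0,0,0],7.8],[[0,0,5],[0,0,0],7.8],[[0,0,4],[0,0,0],7.8],[[0,0,1.7],[0,0,0],7.8],[[0,0,0],[0,0,0],4],[[0,0,0],[0,0,0],4],[[0,0,0],[0,0,0],4],[[0,0,0],[0,0,0],4],[[0,0,-3],[0,0,0],4],[[0,0,-4],[0,0,0],4]])

```text
clock: 8.82
position: [498.3, 325.6, 92.9]
ee_rot: [1.0, 0.0, -0.001, 0.001]
contact_force: [0.1, -0.4, -3.2]
gripper_width: 56.8
```

Run:
```python
from h import *
s,M=st(); todo([539,126,205])
```

```text
t 8.82 p [498.3 325.6  92.9] xyaw 0.01 tilt 0.20 F [ 0.1 -0.4 -3.2] w 56.8
go [539, 126, 205] tool cm [  4.   20.  -11.2]
```

Call:
jog_arm(rows=[[[0,0,-5],[0,0,0],4],[[0.8,3,-5],[0,0,0],4],[[0.8,4,-1],[0,0,0],4],[[0.8,4,0],[0,0,0],4],[[0.8,4,0],[0,0,0],4],[[0.8,4,0],[0,0,0],4],[[0,1,1],[0,0,0],4],[[0,0,0],[0,0,0],4]])

```text
clock: 9.82
position: [538.2, 125.7, 192.1]
ee_rot: [1.0, -0.0, -0.001, 0.0]
contact_force: [0.5, 0.2, -1.7]
gripper_width: 56.8
```

Run:
```python
from h import *
s,M=st(); todo([539,126,147]); shot('wrist','b5')
```

```text
t 9.82 p [538.2 125.7 192.1] xyaw -0.05 tilt 0.16 F [ 0.5  0.2 -1.7] w 56.8
go [539, 126, 147] tool cm [ 0.1 -0.   4.5]
```

View pics/b5.png

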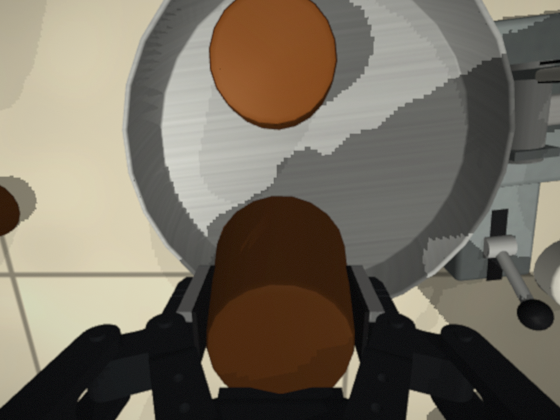

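Call:
jog_arm(rows=[[[0,0,3],[0,0,0],4],[[0,0,1.2],[0,0,0],4],[[0,0,0.5],[0,0,0],4],[[0,0,0],[0,0,0],4],[[0,0,0],[0,0,0],7],[[0,0,0],[0,0,0],7],[[0,0,-4],[0,0,0],7],[[0,-2,-5],[0,0,0],8.5],[[0,-5,0],[0,0,0],8.5],[[0,-5,0],[0,0,0],8.5]])

```text
clock: 11.12
position: [539.7, 247.7, 238.5]
ee_rot: [1.0, -0.0, 0.002, -0.001]
contact_force: [0.5, 0.2, 0.7]
gripper_width: 84.9
```

Call:
jog_arm(rows=[[[-0.6,-5,0],[0,0,0],8.5],[[-0.6,-5,0],[0,0,0],8.5],[[-0.6,-5,2],[0,0,0],8.5],[[-0.6,-1,3],[0,0,0],8.5],[[0,0,0],[0,0,0],8.5],[[0,0,0],[0,0,0],8.5]])

```text
clock: 11.88
position: [516.1, 406.3, 188.1]
ee_rot: [1.0, 0.0, 0.001, -0.001]
contact_force: [-0.5, -0.1, 1.2]
gripper_width: 84.8
```

Run:
```python
from h import *
s,M=st(); tops('b6',(60,)); st()
todo([509,416,20])
```

```text
t 11.88 p [516.1 406.3 188.1] xyaw 0.02 tilt 0.14 F [-0.5 -0.1  1.2] w 84.8
[ 242  182   51   49 1966] [267.  205.8] [array([509.9, 416.6,  60. ])]
t 11.93 p [516.3 406.3 188.5] xyaw -0.01 tilt 0.20 F [-0.6 -0.2  0.4] w 84.8
go [509, 416, 20] tool cm [-0.8 -0.9 16.9]
```

View pics/b6.png

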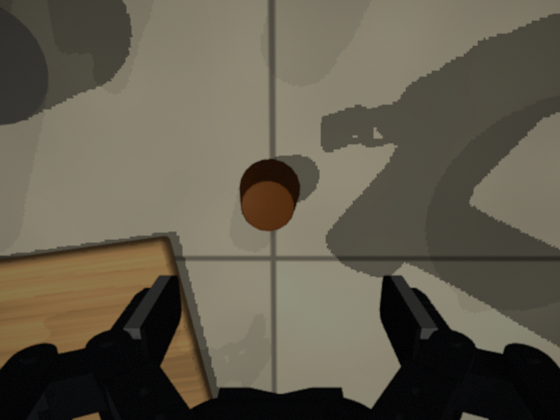

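Call:
jog_arm(rows=[[[-0.7,-1.0,5],[0,0,0],8.5],[[0,0,5],[0,0,0],8.5],[[0,0,5],[0,0,0],8.5],[[0,0,1.8],[0,0,0],8.5],[[0,0,0],[0,0,0],3.5],[[0,0,0],[0,0,0],3.5],[[0,0,0],[0,0,0],3.5],[[0,0,0],[0,0,0],3.5],[[0,0,-3],[0,0,0],3.5],[[0,0,-5],[0,0,0],3.5]])

```text
clock: 13.18
position: [507.0, 415.4, 97.7]
ee_rot: [1.0, -0.0, -0.002, 0.001]
contact_force: [0.3, 0.5, -1.5]
gripper_width: 49.2
```

Run:
```python
from h import *
s,M=st(); todo([585,50,210])
```

```text
t 13.18 p [507.  415.4  97.7] xyaw -0.00 tilt 0.25 F [ 0.3  0.5 -1.5] w 49.2
go [585, 50, 210] tool cm [  7.8  36.6 -11.2]
```

Call:
jog_arm(rows=[[[0,0,-5.5],[0,0,0],3.5],[[0,2,-5.5],[0,0,0],3.5],[[1,4.5,-2.5],[0,0,0],3.5],[[1,5,0],[0,0,0],3.5],[[1,5,0],[0,0,0],3.5],[[1,5,0],[0,0,0],3.5],[[1,5,0],[0,0,0],3.5],[[1,5,0],[0,0,0],3.5],[[1.8,5,0],[0,0,0],3.5],[[0,0,0],[0,0,0],3.5]])

```text
clock: 14.42
position: [586.5, 48.4, 233.7]
ee_rot: [1.0, -0.002, 0.0, -0.0]
contact_force: [-0.7, -0.0, -1.1]
gripper_width: 49.3
```

Run:
```python
from h import *
s,M=st(); shot('wrist','b7');todo([585,48,139])
```

```text
t 14.43 p [586.5  48.4 233.7] xyaw -0.27 tilt 0.04 F [-0.7 -0.  -1.1] w 49.3
go [585, 48, 139] tool cm [-0.1  0.2  9.5]
```

View pics/b7.png

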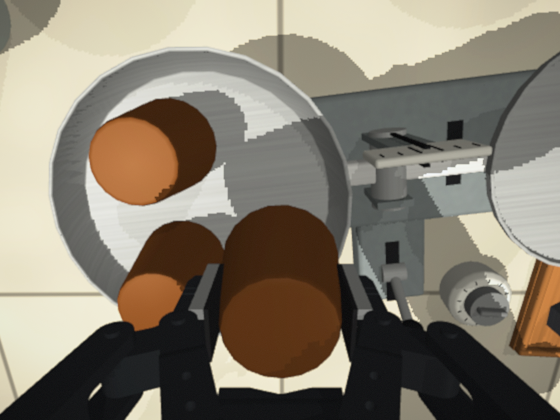

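Run:
```python
from h import *
c=cam('wrist')
print(onz(c,(133,160),190),onz(c,(153,300),190))
C=[onz(c,p,142) for p in [(198,48),(52,170),(347,210),(325,130),(85,265)]]
A=np.array([[2*p[0],2*p[1],1] for p in C]);b=[p[0]**2+p[1]**2 for p in C]
x=np.linalg.lstsq(A,np.array(b),rcond=None)[0];print(x[:2],np.sqrt(x[2]+x[0]**2+x[1]**2))
```

```text
[632.8 128.5 190. ] [546.  127.8 190. ]
[591.3 105.4] 102.02040899750892
```

Call:
jog_arm(rows=[[[0.1,0,4],[0,0,0],3.5],[[0,0,3],[0,0,0],3.5],[[0,0,1.5],[0,0,0],3.5],[[0,0,0.8],[0,0,0],3.5],[[0,0,0.2],[0,0,0],3.5],[[0,0,0],[0,0,0],6.4],[[0,0,0],[0,0,0],6.4],[[0,0,-3],[0,0,0],6.4],[[0,0,-5],[0,0,0],6.4],[[0,0,-3],[0,0,0],4]])

```text
clock: 15.72
position: [588.4, 51.5, 252.1]
ee_rot: [1.0, 0.0, 0.003, -0.0]
contact_force: [0.4, -0.6, -0.2]
gripper_width: 47.1
```

Run:
```python
from h import *
s,M=st(); shot('scene','b8');shot('wrist','b8w')
```

```text
t 15.72 p [588.4  51.5 252.1] xyaw 0.04 tilt 0.30 F [ 0.4 -0.6 -0.2] w 47.1
```

View pics/b8w.png

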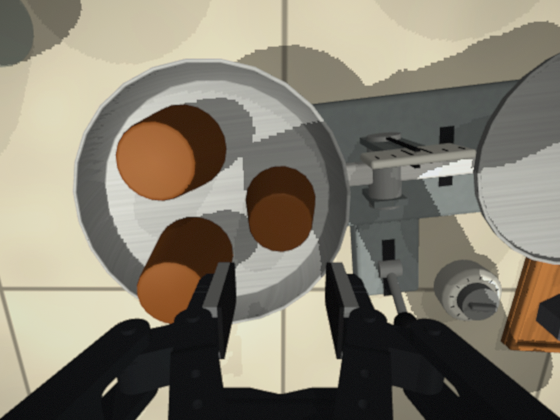

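View pics/b8.png

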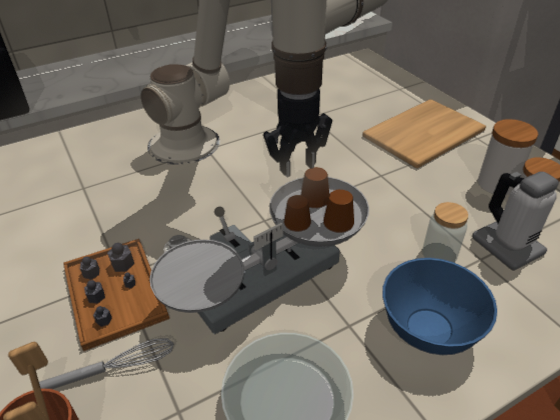

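Call:
jog_arm(rows=[[[-3,2,-1],[0,0,0],0],[[-4,2.5,0],[0,0,0],0],[[-4,2.5,0],[0,0,0],0],[[-4,2.5,2],[0,0,0],0],[[-4,2.5,4],[0,0,0],0],[[0,0,0],[0,0,0],0],[[0,0,0],[0,0,0],0]])

```text
clock: 16.7
position: [398.0, -68.8, 198.9]
ee_rot: [1.0, 0.0, 0.001, 0.0]
contact_force: [0.3, -0.4, 0.2]
gripper_width: -0.0
```

Run:
```python
from h import *
s,M=st(); shot('wrist','c1')
```

```text
t 16.70 p [398.  -68.8 198.9] xyaw 0.03 tilt 0.10 F [ 0.3 -0.4  0.2] w -0.0
```

View pics/c1.png

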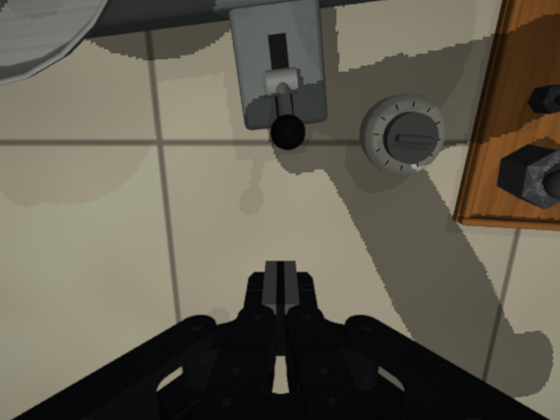

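Run:
```python
from h import *
c=cam('wrist')
for z in (98,102): print(onz(c,(288,132),z))
print('timer',onz(c,(408,136),50)); K=onz(c,(288,132),100); todo([K[0]-35,K[1],82])
```

```text
[454.4 -74.3  98. ]
[454.8 -74.2 102. ]
timer [ 446.6 -174.4   50. ]
go [np.float64(419.64323688838), np.float64(-74.24414929871355), 82] tool cm [ 2.   0.6 11.7]
```

Call:
jog_arm(rows=[[[2,0.5,4],[0,0,0],0],[[0,0,5],[0,0,0],0],[[0,0,2.5],[0,0,0],0],[[1.5,0,0],[0,0,0],0],[[1.5,-0.2,0],[0,0,0],0],[[1.5,-0.2,0],[0,0,0],0],[[1.5,-0.2,0],[0,0,0],0],[[1.0,-0.2,0],[0,0,0],0],[[0,0,0],[0,0,0],0]])

```text
clock: 17.88
position: [489.5, -65.1, 84.0]
ee_rot: [1.0, 0.0, 0.001, -0.0]
contact_force: [-0.4, -0.1, -0.7]
gripper_width: 0.3
```

Run:
```python
from h import *
s,M=st(); shot('wrist','c2'); shot('scene','c2s')
```

```text
t 17.88 p [489.5 -65.1  84. ] xyaw 0.05 tilt 0.15 F [-0.4 -0.1 -0.7] w 0.3
```

View pics/c2.png

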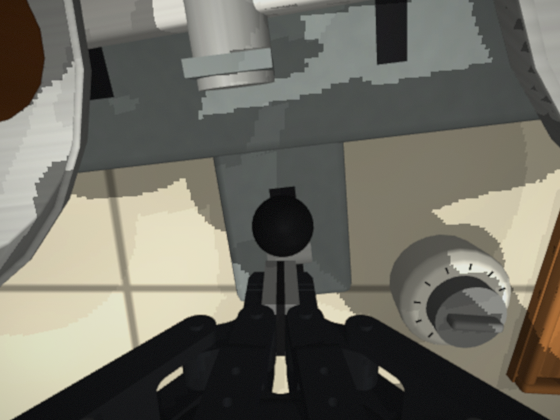

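View pics/c2s.png

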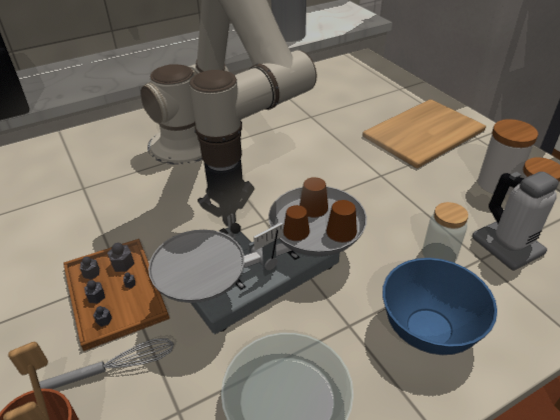

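Call:
jog_arm(rows=[[[-3,0,0],[0,0,0],0],[[-1,0,-5],[0,0,0],0],[[0,0,-5],[0,0,0],4],[[0,4,-4],[0,0,0],4.5],[[0,5.5,0],[0,0,0],4.5],[[0,5.5,0],[0,0,0],4.5],[[0,5.5,0],[0,0,0],4.5],[[0,5.5,0],[0,0,0],4.5],[[0,1,0],[0,0,0],4.5],[[0,0,0],[0,0,0],4.5]])

```text
clock: 19.23
position: [446.9, -335.7, 222.9]
ee_rot: [1.0, -0.0, -0.0, -0.0]
contact_force: [0.2, 0.5, -0.5]
gripper_width: 44.7
```

Run:
```python
from h import *
s,M=st(); c,im=shot('wrist','d1')
cv2.imwrite('pics/d1.png',cv2.resize(im[:,:,::-1],(784,588),interpolation=2)); import pickle; pickle.dump(c,open('d1.pkl','wb')); st()
```

```text
t 19.23 p [ 446.9 -335.7  222.9] xyaw -0.06 tilt 0.06 F [ 0.2  0.5 -0.5] w 44.7
t 19.27 p [ 447.  -335.   223.1] xyaw 0.02 tilt 0.05 F [ 0.1 -0.4 -0.1] w 44.9
```

View pics/d1.png

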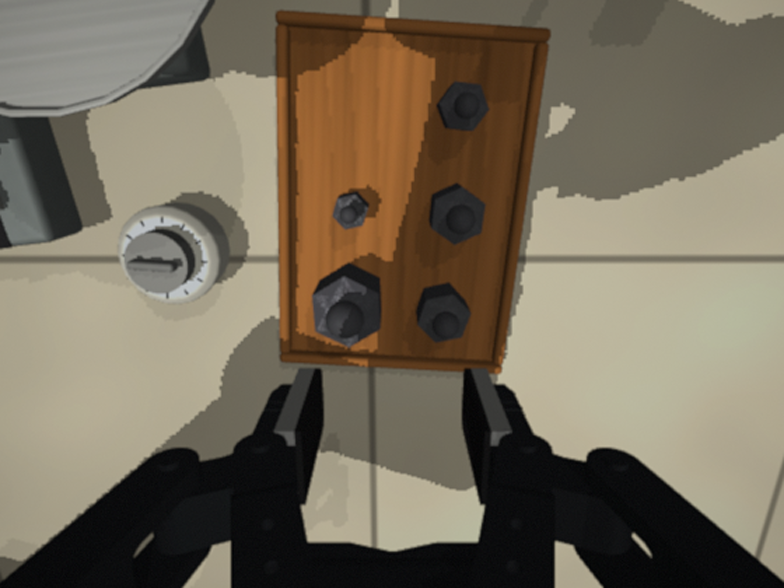

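Run:
```python
import cv2
a=cv2.imread('pics/d1.png'); cv2.imwrite('pics/d1z.png',cv2.resize(a[65:365,290:510],None,fx=2,fy=2,interpolation=2))
```

```text
(no output)
```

View pics/d1z.png

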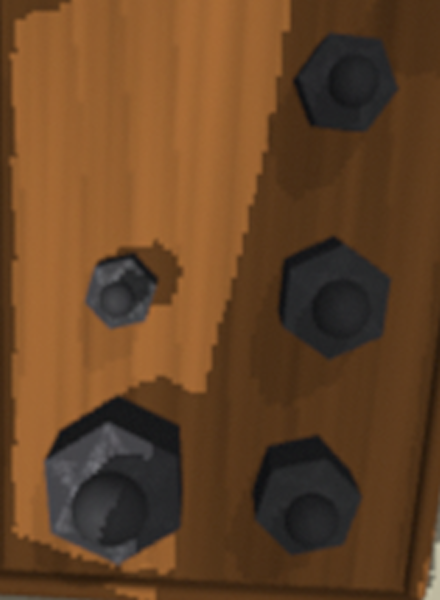

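Run:
```python
from h import *
import pickle; c=pickle.load(open('d1.pkl','rb'))
f=lambda u,v:((u/2+290)/1.4,(v/2+65)/1.4)
for n,p,z in [('500',(110,508),60),('200a',(312,518),48),('200b',(342,308),48),('100',(354,80),42),('50',(118,298),37)]: print(n,onz(c,f(*p),z))
# hex top centres
for n,v,z in [('500',[(108,420),(180,455),(182,530),(117,565),(48,530),(46,460)],46),('200b',[(333,238),(388,268),(385,325),(333,357),(282,325),(285,262)],37)]:
    q=[onz(c,f(*p),z)[:2] for p in v]; print(n,np.mean(q,0),q)
for p in [(285,20),(285,355),(545,38),(498,365)]: print('tray corner',onz(c,np.array(p)/1.4,20))
```

```text
500 [ 407.4 -304.5   60. ]
200a [ 398.9 -373.7   48. ]
200b [ 472.6 -381.    48. ]
100 [ 542.3 -382.5   42. ]
50 [ 474.1 -307.1   37. ]
500 [ 407.1 -304.4] [array([ 434. , -303.3]), array([ 421.5, -327.7]), array([ 393.6, -328.2]), array([ 380.1, -304.9]), array([ 393.6, -280.9]), array([ 419.7, -281.5])]
200b [ 474.6 -379.8] [array([ 493.9, -378.6]), array([ 484. , -397.3]), array([ 464.9, -397.4]), array([ 453.8, -380.2]), array([ 464.9, -362.5]), array([ 486., -363.])]
tray corner [ 593.5 -268.8   20. ]
tray corner [ 361.8 -252.7   20. ]
tray corner [ 583.1 -433.3   20. ]
tray corner [ 353.1 -418.9   20. ]
```

Run:
```python
from h import *
st(); todo([407.2,-304.5,19])
```

```text
t 19.27 p [ 447.  -335.   223.1] xyaw 0.02 tilt 0.05 F [ 0.1 -0.4 -0.1] w 44.9
go [407.2, -304.5, 19] tool cm [-4.  -3.  20.4]
```

Call:
jog_arm(rows=[[[-4,-3,3],[0,0,0],5.8],[[0,0,6],[0,0,0],5.8],[[0,0,5],[0,0,0],5.8],[[0,0,0],[0,0,0],5.8],[[0,0,0],[0,0,0],5.8]])

```text
clock: 19.9
position: [409.1, -305.6, 85.3]
ee_rot: [1.0, 0.001, 0.001, 0.001]
contact_force: [0.6, 0.8, 0.8]
gripper_width: 58.1
```

Run:
```python
from h import *
s,M=st(); shot('wrist','d2');todo([407.2,-304.5,19])
```

```text
t 19.90 p [ 409.1 -305.6   85.3] xyaw 0.16 tilt 0.19 F [0.6 0.8 0.8] w 58.1
go [407.2, -304.5, 19] tool cm [-0.2 -0.1  6.7]
```

View pics/d2.png

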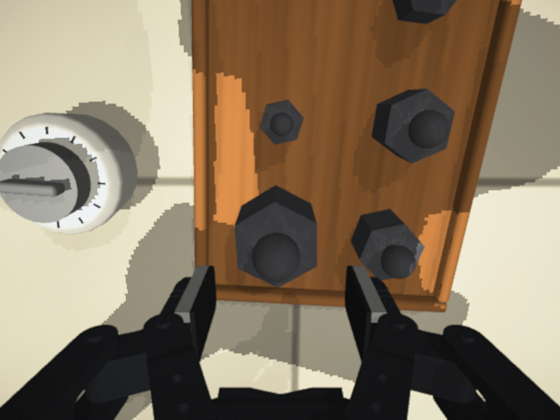

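Call:
jog_arm(rows=[[[-0.2,-0.1,4],[0,0,0],5.8],[[0,0,2.2],[0,0,0],5.8],[[0,0,0.5],[0,0,0],5.8],[[0,0,0],[0,0,0],2.5],[[0,0,0],[0,0,0],2.5],[[0,0,0],[0,0,0],2.5],[[0,0,0],[0,0,0],2.5]])

```text
clock: 20.82
position: [406.7, -305.0, 17.8]
ee_rot: [1.0, 0.0, 0.001, 0.001]
contact_force: [0.3, 2.3, 6.2]
gripper_width: 45.4
```

Run:
```python
from h import *
s,M=st()
```

```text
t 20.82 p [ 406.7 -305.    17.8] xyaw 0.05 tilt 0.18 F [0.3 2.3 6.2] w 45.4
```

Call:
jog_arm(rows=[[[0,0,-3],[0,0,0],2.5],[[0,0,-5],[0,0,0],2.5],[[0,0,-5],[0,0,0],2.5],[[1,-1,-5],[0,0,0],2.5],[[4.0,-2.5,-1],[0,0,0],2.5],[[4.0,-2.5,0],[0,0,0],2.5],[[4.0,-2.5,0],[0,0,0],2.5],[[4.3,-2.5,0],[0,0,0],2.5],[[0,0,0],[0,0,0],2.5],[[0,0,0],[0,0,0],2.5]])

```text
clock: 22.08
position: [577.1, -194.2, 204.7]
ee_rot: [1.0, 0.0, -0.002, -0.001]
contact_force: [-1.2, 1.0, -3.7]
gripper_width: 45.1
```

Run:
```python
from h import *
s,M=st(); c,im=shot('wrist','d3')
for z in (154,):
  for a in np.arange(0,6.3,.2):
    u=proj(c,(625+90*np.cos(a),-195+90*np.sin(a),z)); cv2.circle(im,(int(u[0]),int(u[1])),2,(255,0,0),-1)
cv2.imwrite('pics/d3.png',im[:,:,::-1])
```

```text
t 22.07 p [ 577.1 -194.2  204.7] xyaw 0.02 tilt 0.22 F [-1.2  1.  -3.7] w 45.1
```

View pics/d3.png

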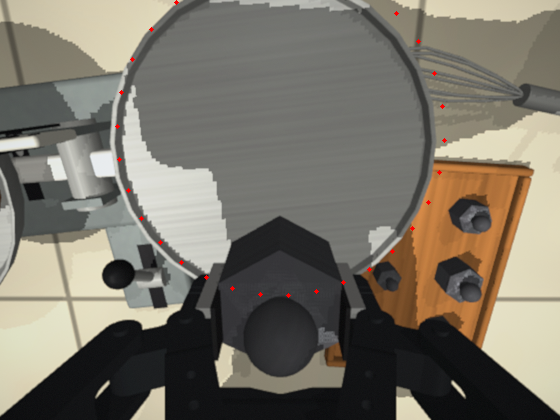

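Call:
jog_arm(rows=[[[1.3,-0.3,2],[0,0,0],2.5],[[0,0,1.5],[0,0,0],2.5],[[0,0,0.7],[0,0,0],2.5],[[0,0,0],[0,0,0],2.5]])

```text
clock: 22.62
position: [590.7, -191.7, 163.3]
ee_rot: [1.0, 0.0, -0.001, -0.0]
contact_force: [0.4, -0.4, -4.8]
gripper_width: 45.0
```

Run:
```python
from h import *
s,M=st(); shot('side','d4')
import cv2
a=cv2.imread('pics/d4.png'); cv2.imwrite('pics/d4z.png',cv2.resize(a[90:290,190:370],None,fx=3,fy=3,interpolation=2))
```

```text
t 22.62 p [ 590.7 -191.7  163.3] xyaw 0.01 tilt 0.13 F [ 0.4 -0.4 -4.8] w 45.0
```

View pics/d4z.png

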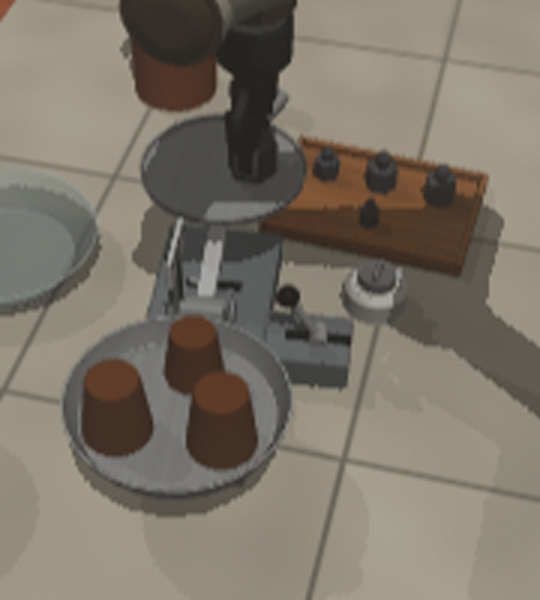

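Call:
jog_arm(rows=[[[0,0,0.4],[0,0,0],2.5],[[0,0,0.1],[0,0,0],2.5],[[0,0,0],[0,0,0],5.8],[[0,0,0],[0,0,0],5.8],[[0,0,-3],[0,0,0],5.8],[[0,0,-4],[0,0,0],5.8],[[-2,2.5,-2],[0,0,0],5],[[-3,5,0],[0,0,0],4.6],[[-3,5,0],[0,0,0],4.6],[[-3,5,2],[0,0,0],4.6]])

```text
clock: 23.92
position: [482.0, -368.8, 232.4]
ee_rot: [1.0, 0.001, 0.003, 0.002]
contact_force: [0.8, -0.1, -0.4]
gripper_width: 46.0
```

Run:
```python
from h import *
s,M=st(); shot('scene','d5'); todo([473.5,-380.5,120])
a=cv2.imread('pics/d5.png'); cv2.imwrite('pics/d5z.png',cv2.resize(a[160:350,60:380],None,fx=2.5,fy=2.5,interpolation=2))
```

```text
t 23.93 p [ 482.  -368.8  232.4] xyaw 0.10 tilt 0.42 F [ 0.8 -0.1 -0.4] w 46.0
go [473.5, -380.5, 120] tool cm [-0.3  0.8 10.8]
```

View pics/d5z.png

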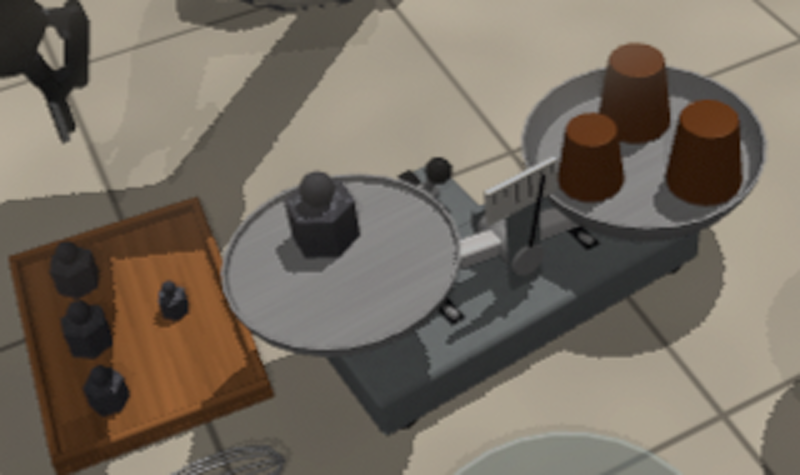

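Call:
jog_arm(rows=[[[-0.5,0.9,5],[0,0,0],4.6],[[0,0,6],[0,0,0],4.6],[[0,0,3],[0,0,0],4.6],[[0,0,0],[0,0,0],4.6],[[0,0,0],[0,0,0],4.6]])

```text
clock: 24.6
position: [478.0, -376.4, 91.4]
ee_rot: [1.0, 0.001, 0.002, 0.001]
contact_force: [0.1, 0.1, 0.7]
gripper_width: 46.6
```

Run:
```python
from h import *
s,M=st(); c,im=shot('wrist','d6');todo([473.5,-380.5,17])
```

```text
t 24.60 p [ 478.  -376.4   91.4] xyaw 0.08 tilt 0.23 F [0.1 0.1 0.7] w 46.6
go [473.5, -380.5, 17] tool cm [-0.5  0.4  7.5]
```

View pics/d6.png

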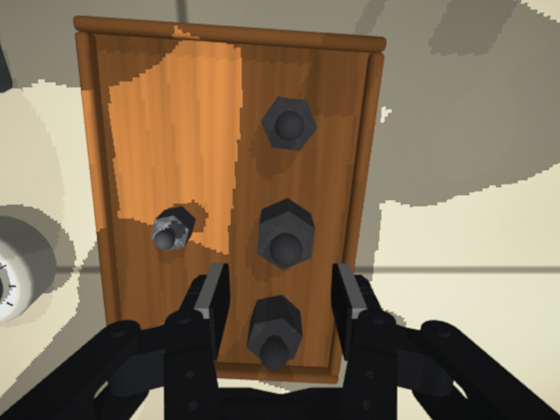

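Run:
```python
from h import *
c=cam('wrist'); print(onz(c,(286,248),48),onz(c,(290,126),42),onz(c,(164,239),37),onz(c,(277,352),48))
```

```text
[ 472.9 -380.5   48. ] [ 542.  -382.3   42. ] [ 473.9 -305.9   37. ] [ 399.1 -375.1   48. ]
```

Call:
jog_arm(rows=[[[-0.45,0.4,4],[0,0,0],4.6],[[0,0,2.5],[0,0,0],4.6],[[0,0,0.9],[0,0,0],4.6],[[0,0,0],[0,0,0],2],[[0,0,0],[0,0,0],2],[[0,0,0],[0,0,0],2]])

```text
clock: 25.4
position: [472.4, -379.7, 16.2]
ee_rot: [1.0, 0.0, 0.001, 0.0]
contact_force: [-0.6, 0.6, -1.7]
gripper_width: 33.5
```

Run:
```python
from h import *
s,M=st();todo([638,-230,200])
```

```text
t 25.40 p [ 472.4 -379.7   16.2] xyaw 0.03 tilt 0.09 F [-0.6  0.6 -1.7] w 33.5
go [638, -230, 200] tool cm [ 16.6 -14.9 -18.4]
```

Call:
jog_arm(rows=[[[0,0,-3],[0,0,0],2],[[0,0,-5.5],[0,0,0],2],[[1,0,-5.5],[0,0,0],2],[[3.5,-2.5,-4],[0,0,0],2],[[4,-4,0],[0,0,0],2],[[4,-4,0],[0,0,0],2],[[4.1,-4.4,0],[0,0,0],2],[[0,0,0],[0,0,0],2],[[0,0,2],[0,0,0],2]])

```text
clock: 26.52
position: [639.1, -230.1, 177.0]
ee_rot: [1.0, 0.001, 0.002, 0.0]
contact_force: [-0.7, 0.1, -2.3]
gripper_width: 33.2
```

Run:
```python
from h import *
s,M=st();todo([638,-230,157]);shot('wrist','d7')
```

```text
t 26.52 p [ 639.1 -230.1  177. ] xyaw 0.12 tilt 0.23 F [-0.7  0.1 -2.3] w 33.2
go [638, -230, 157] tool cm [-0.1 -0.   2. ]
```

View pics/d7.png

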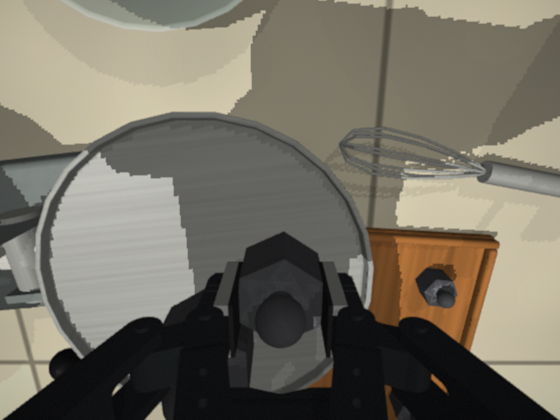

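Call:
jog_arm(rows=[[[0,-1,1.4],[0,0,0],2],[[0,0,0.5],[0,0,0],2],[[0,0,0.2],[0,0,0],2],[[0,0,0],[0,0,0],4.6],[[0,0,0],[0,0,0],4.6],[[0,0,-3],[0,0,0],4.6],[[0,0,-5],[0,0,0],4.6],[[-1,4,-1],[0,0,0],4.6],[[-3,4,0],[0,0,0],4.6],[[-4,4,0],[0,0,0],4.6]])

```text
clock: 27.82
position: [557.8, -341.7, 244.9]
ee_rot: [1.0, 0.001, 0.001, 0.0]
contact_force: [-0.4, -1.3, -0.5]
gripper_width: 46.1
```

Call:
jog_arm(rows=[[[-3,4,0],[0,0,0],4.6],[[0,0,0],[0,0,0],4.6],[[0,0,0],[0,0,0],4.6],[[0,0,0],[0,0,0],4.6],[[0,0,0],[0,0,0],4.6],[[0,0,0],[0,0,0],4.6],[[0,0,0],[0,0,0],4.6],[[0,0,0],[0,0,0],4.6],[[0,0,0],[0,0,0],4.6]])

```text
clock: 28.95
position: [528.0, -380.6, 244.3]
ee_rot: [1.0, 0.0, -0.0, 0.0]
contact_force: [-0.4, 0.9, 0.4]
gripper_width: 46.2
```

Run:
```python
from h import *
s,M=st(); c,im=shot('scene','e1'); shot('wrist','e1w')
a=cv2.imread('pics/e1.png'); cv2.imwrite('pics/e1z.png',cv2.resize(a[160:350,60:380],None,fx=2.5,fy=2.5,interpolation=2))
cv2.imwrite('pics/e1d.png',cv2.resize(a[210:280,240:300],None,fx=8,fy=8,interpolation=2))
```

```text
t 28.95 p [ 528.  -380.6  244.3] xyaw 0.03 tilt 0.00 F [-0.4  0.9  0.4] w 46.2
```

View pics/e1z.png

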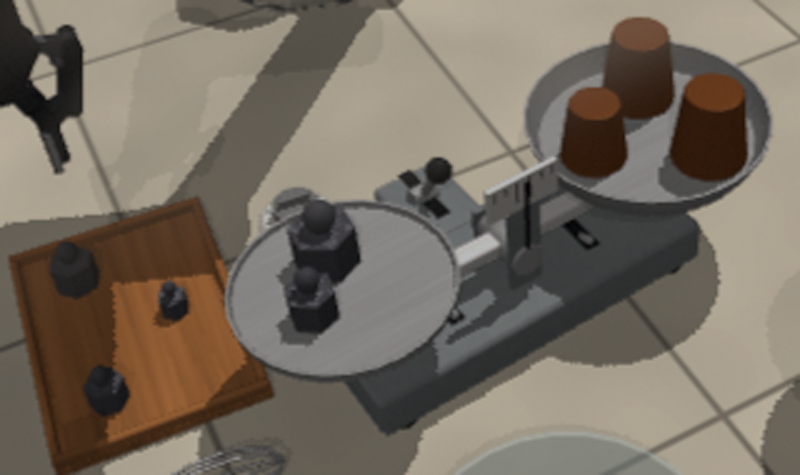

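View pics/e1d.png

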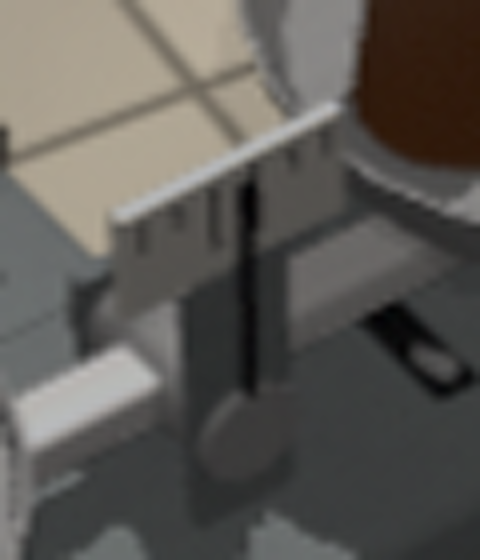

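View pics/e1w.png

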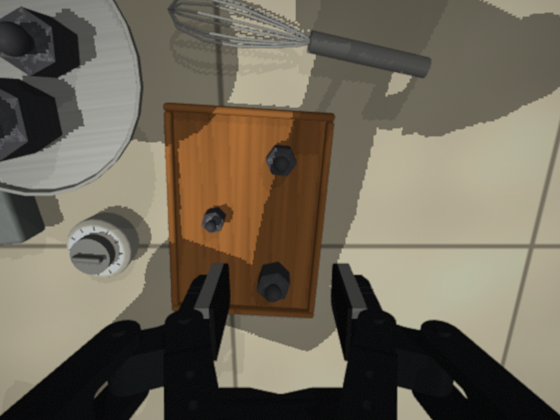

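Run:
```python
import cv2
L=[]
for f in ('b8','d5','e1'):
    a=cv2.imread(f'pics/{f}.png'); L.append(cv2.resize(a[200:290,235:300],None,fx=4,fy=6,interpolation=2))
cv2.imwrite('pics/e2.png',cv2.hconcat(L))
L=[]
for f in ('b8','d5','e1'):
    a=cv2.imread(f'pics/{f}.png'); L.append(cv2.resize(a[280:320,170:240],None,fx=3.7,fy=12,interpolation=2))
cv2.imwrite('pics/e3.png',cv2.hconcat(L))
```

```text
(no output)
```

View pics/e2.png

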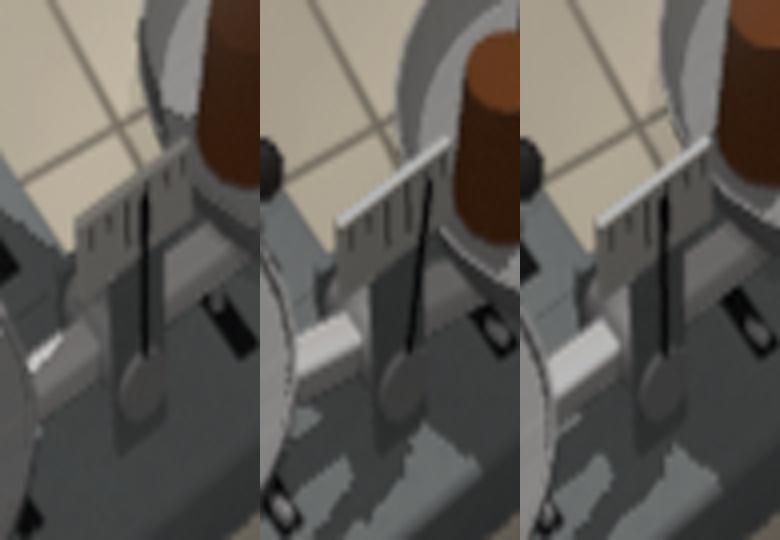

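View pics/e3.png

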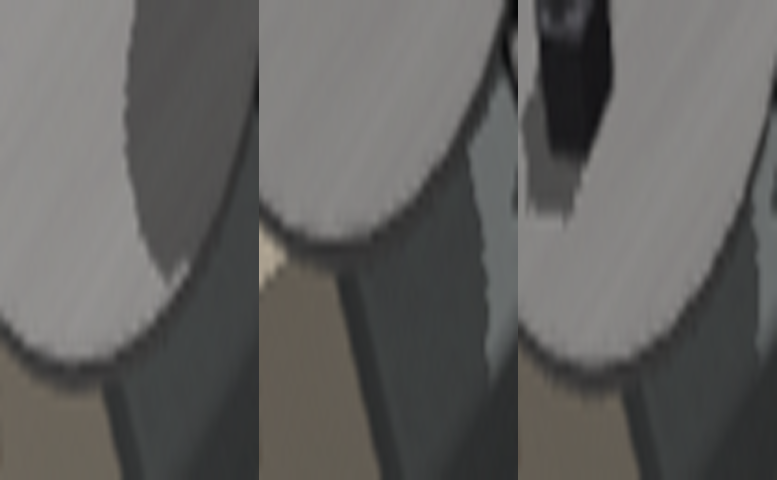

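Run:
```python
from h import *
s,M=st(); shot('scene','e4')
a=cv2.imread('pics/b8.png').astype(int);b=cv2.imread('pics/e4.png').astype(int);d=cv2.imread('pics/d5.png').astype(int)
# pointer columns at given rows: darkest near
for n,im in (('locked',a),('stop',d),('now',b)):
    g=im.sum(2).astype(float)
    out=[]
    for r in range(236,258,3):
        row=g[r,262:285]; w=np.clip(row.min()+60-row,0,None); out.append(round((w*np.arange(262,285)).sum()/w.sum(),2))
    print(n,out)
todo([555,-60,250])
c=cam('scene')
print(onz(c,(438/2.5+60,171/2.5+160),100))
```

```text
t 29.05 p [ 528.  -380.6  244.3] xyaw 0.02 tilt 0.00 F [ 0.7  0.6 -0.8] w 46.1
locked [np.float64(270.98), np.float64(270.68), np.float64(271.0), np.float64(270.67), np.float64(270.67), np.float64(270.62), np.float64(270.65), np.float64(270.76)]
stop [np.float64(276.0), np.float64(275.0), np.float64(274.64), np.float64(273.91), np.float64(273.65), np.float64(273.05), np.float64(272.62), np.float64(272.0)]
now [np.float64(270.86), np.float64(270.38), np.float64(270.54), np.float64(270.44), np.float64(270.65), np.float64(270.68), np.float64(270.67), np.float64(270.67)]
go [555, -60, 250] tool cm [  2.7 -32.1  -0.6]
[525.  -66.8 100. ]
```

Call:
jog_arm(rows=[[[0.5,-5,0],[0,0,0],0],[[0.5,-5.5,0],[0,0,0],0],[[0.5,-5.5,0],[0,0,0],0],[[0.5,-5.5,0],[0,0,0],0],[[0.5,-5.5,0],[0,0,0],0],[[0.5,-4.4,0],[0,0,0],0],[[0,0,0],[0,0,0],0],[[0,0,0],[0,0,0],0]])

```text
clock: 30.1
position: [557.8, -66.6, 244.4]
ee_rot: [1.0, 0.0, -0.0, 0.0]
contact_force: [0.8, 0.1, 0.2]
gripper_width: -0.2
```

Run:
```python
from h import *
s,M=st(); shot('wrist','f1'); shot('side','f1s')
a=cv2.imread('pics/f1s.png'); cv2.imwrite('pics/f1z.png',cv2.resize(a[90:290,190:370],None,fx=3,fy=3,interpolation=2))
```

```text
t 30.10 p [557.8 -66.6 244.4] xyaw 0.05 tilt 0.01 F [0.8 0.1 0.2] w -0.2
```

View pics/f1.png

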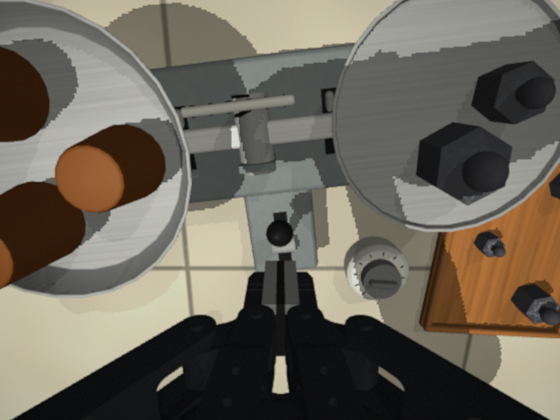

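View pics/f1z.png

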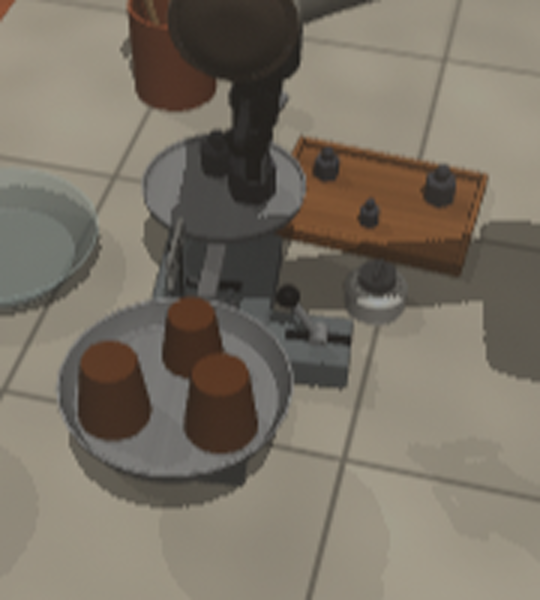

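Run:
```python
from h import *
c=cam('wrist'); print('knob',onz(c,(280,232),100)); print('boss',onz(c,(258,172),95),onz(c,(258,172),75))
s=arm.read_state()
```

```text
knob [521.7 -67.9 100. ]
boss [574.7 -49.2  95. ] [570.3 -47.9  75. ]
```

Call:
jog_arm(rows=[[[-0.9,0.1,4],[0,0,0],0],[[0,0,5],[0,0,0],0],[[0,0,2.5],[0,0,0],0],[[0,0,0],[0,0,0],0],[[0,0,0],[0,0,0],0]])

```text
clock: 30.82
position: [549.9, -68.2, 130.6]
ee_rot: [1.0, -0.0, 0.001, 0.0]
contact_force: [0.2, -0.1, 0.7]
gripper_width: 0.4
```

Run:
```python
from h import *
s,M=st(); shot('wrist','f2')
```

```text
t 30.82 p [549.9 -68.2 130.6] xyaw -0.01 tilt 0.13 F [ 0.2 -0.1  0.7] w 0.4
```

View pics/f2.png

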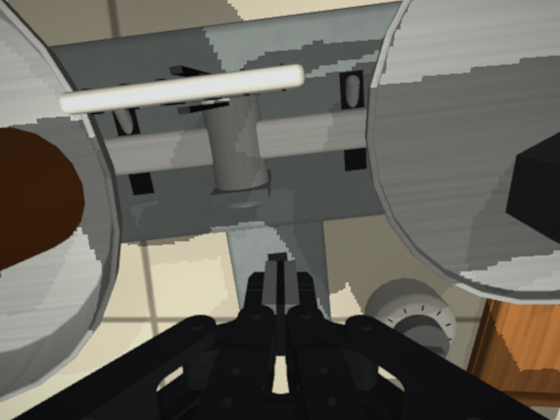

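Call:
jog_arm(rows=[[[0,0,2.5],[0,0,0],0],[[0,0,1.4],[0,0,0],0],[[-1.3,0.1,0],[0,0,0],0],[[-1.3,0.2,0],[0,0,0],0],[[-1.3,0.2,0],[0,0,0],0],[[-1.3,0.2,0],[0,0,0],0],[[-0.5,0,0],[0,0,0],0],[[0,0,0],[0,0,0],0],[[0,0,0],[0,0,0],0]])

```text
clock: 32.0
position: [491.7, -74.7, 90.0]
ee_rot: [1.0, 0.0, -0.0, 0.0]
contact_force: [-0.2, 0.0, -0.2]
gripper_width: -0.1
```

Run:
```python
from h import *
s,M=st(); shot('wrist','f3');shot('scene','f3s')
```

```text
t 32.00 p [491.7 -74.7  90. ] xyaw 0.03 tilt 0.05 F [-0.2  0.  -0.2] w -0.1
```

View pics/f3s.png

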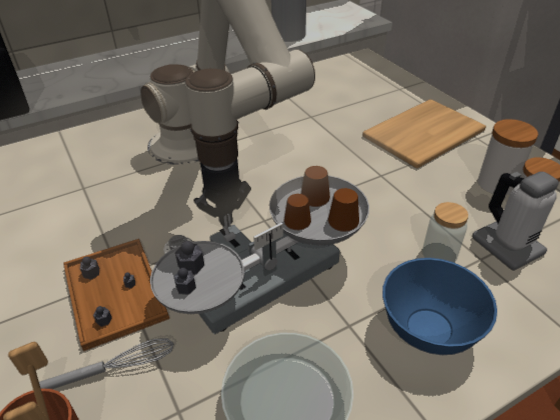

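Force is zero, so the lever has probably snapped over. I'll rise clear and check.

Call:
jog_arm(rows=[[[0.5,0,-3],[0,0,0],0],[[0,0,-5],[0,0,0],0],[[0,0,-5],[0,0,0],0],[[-4,0,-3],[0,0,0],0],[[-5,0,0],[0,0,0],0],[[0,0,0],[0,0,0],0],[[0,0,0],[0,0,0],0]])

```text
clock: 32.98
position: [407.3, -74.6, 250.6]
ee_rot: [1.0, 0.0, 0.0, 0.0]
contact_force: [-1.3, -0.7, 0.5]
gripper_width: -0.3
```

Run:
```python
from h import *
s,M=st(); c,_=shot('wrist','g1');shot('side','g2');shot('scene','g3')
for n,z in (('timer',30),('whisk',20)): print(n,[ (onz(cam('scene'),np.array(r['position'])*[560,420],z),r['conf']) for r in nets.boxes_of('scene',n)[:1]])
a=cv2.imread('pics/g3.png'); b=cv2.imread('pics/g2.png')
cv2.imwrite('pics/g3z.png',cv2.resize(a[160:350,60:380],None,fx=2.5,fy=2.5,interpolation=2))
```

```text
t 32.98 p [407.3 -74.6 250.6] xyaw 0.04 tilt 0.05 F [-1.3 -0.7  0.5] w -0.3
timer [(array([ 429.6, -189.5,   30. ]), 0.73)]
whisk [(array([ 656.3, -419.5,   20. ]), 0.92)]
```

View pics/g1.png

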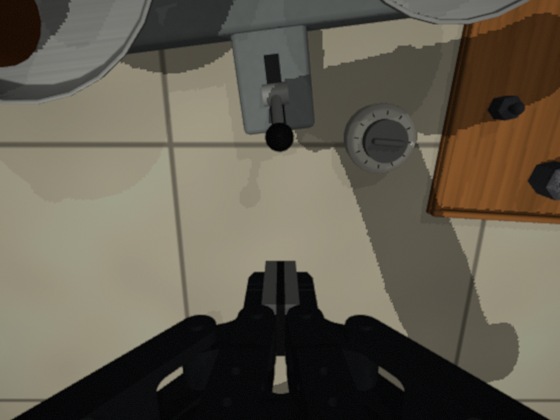

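View pics/g2.png

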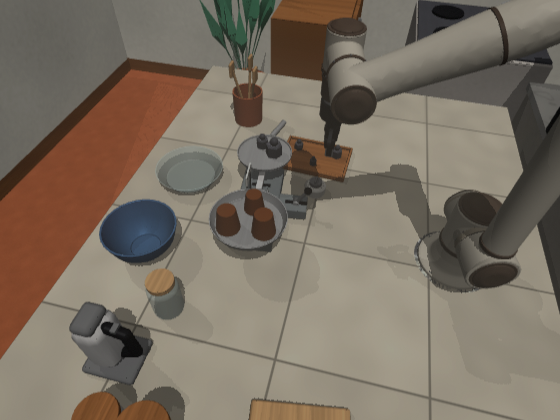

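View pics/g3z.png

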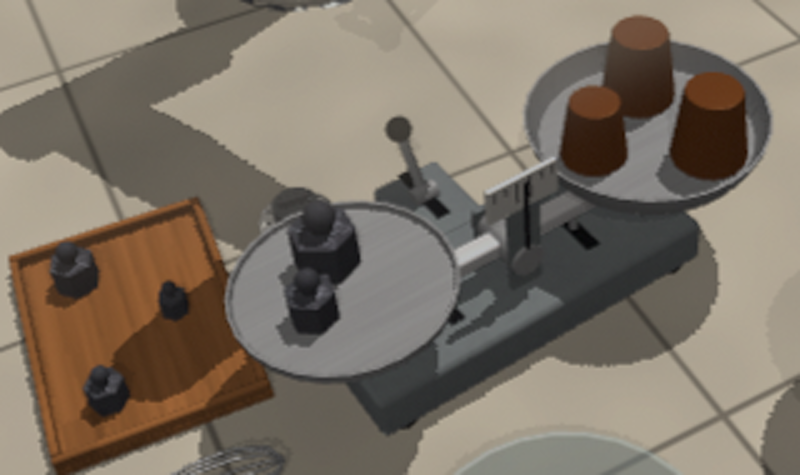

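```bash
python3 -c "
from bench import arm
print(arm.job_done())"
```

```text
the job is handed in; nothing more can be done
None
```

I handed the job in at about 33 s of the 210 s, with the balance level at 700 g (500 g + 200 g) and the beam locked again.

- **Cones:** all three (two large, one small) stand in the goods pan. I saw no fourth cone in the scene or side views.
- **Weighing:** I freed the beam with the lever, set the 500 g weight and one 200 g weight on the plate, and gave the beam about 2 s to settle. The pointer then stood where it does when the beam is locked, within about 0.5 pixel, where the full stop is about 5 pixels off. That puts the lean at about 0.02 rad at most, inside the ±0.065 marks.
- **Finish:** pushing the lever back locked the beam, and the last pictures show it leaning to the front. The other 200 g, the 100 g and the 50 g are still in their tray, and the arm was clear of everything.
- **Timer and whisk:** I did not touch either. The final network positions differ from the first by about 7 mm for both, which I put down to detection error and the timer being partly hidden, not movement.

No check failed. No slackened grip or knocked cone showed up during the run.

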